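# Third hand at the vee clamp

## Task

Stand the headed bush, head up, in the channel of the clamping fixture in front of the fixed vee block and let go of it; then set the loose vee block on end in the same channel with its vee towards the bush, and slide it up so that the bush is nipped upright between the two vees. Keep pressing the loose block against the bush with a steady force of about 12 N and finish while still gripping it and pressing, flat in the channel and clear of the bush yourself, so that the fitter can run the clamp screw up behind it. Never press harder than 35 N, and leave the micrometer, the ink bottle and the hex key where they are.

Things in the scene. Friction and masses are not known exactly. Their poses are not given: they have to be found in the camera images.
- fixture: Steel clamping fixture, fixed to the bench. Origin: centre of the underside of its base plate (144 mm in x, 250 in y, 16 thick), z up. Two guide rails along y (30 mm wide, tops at z = 24 mm) leave a channel 47 mm wide (x = -23.5 to 23.5) with its floor at z = 16 mm. A heel (y = 92 to 118 mm, 106 wide, 67 high) backs the fixed vee block at the +y end.
- screw_pad (a point): End of the fixture's clamp screw (20 mm pad) at x = 0, y = -55 mm, z = 39 mm of the fixture, facing +y. The screw, 12 mm thick, comes through a bracket 76 mm wide and 68 mm high at y = -125 to -105 mm; its 32 mm head reaches back to y = -168 mm. The fitter turns it, not the robot.
- bush_seat (a point): Point on the channel floor at x = 0, y = 50.2 mm of the fixture: the middle of the bush's foot when it is seated in the fixed vee. Axes as the fixture: +y, towards the fixed vee, is the way to press.
- fixed_vee: Steel vee block screwed to the fixture on end, its upright 90-degree vee (28 mm wide at the face) facing the fixture's -y: 46 mm high, 44 wide, 36 deep. Its front face is at y = 56 mm, its top at z = 62 mm of the fixture. Origin in its rear face; for its pose rather use fixture or bush_seat.
- bush_center (a point): Centre of the loose headed bush, a turned steel bush 62 mm high standing on its foot, z up: body 28 mm in diameter, head 34 mm in diameter and 12 mm high at the top, 16 mm bore; about 0.2 kg. Held by the head with fingers across the channel, set it down some 14 mm short of its seat so that low fingertips clear the fixed vee; the loose block pushes it home.
- loose_vee_center (a point): Centre of the loose steel vee block, twin of the fixed one, standing on end: 46 mm high, 44 wide along this point's x, 36 deep along y, about 0.4 kg. z up; +y points out of its vee. It has 1.5 mm to spare on each side in the channel; grip it across the 44 mm, fingertips above the rails. Clamped, this point is 24 mm behind the bush axis. All is rigid; the channel is oiled (friction about 0.14).
- micrometer: Outside micrometer lying on the bench beyond the fixture, 44 x 141 x 13 mm; a bystander. Origin: centre of its underside.
- layout_ink: Dark blue ink bottle with black cap, 41 mm in diameter, 72 mm high; a bystander. Origin: centre of its underside.
- hex_key: Rusty L-shaped hex key lying on the bench, 26 x 86 x 9 mm; a bystander. Origin: centre of its underside.
Mind the look-alikes: they are no part of the job. What is shaped like the part that bears bush_center but green is not meant.

How it is judged:
By the outcome, as a careful person would: the job done as asked, in the order asked, and still so for the second after the job is handed in, while the arm keeps its last pose, push and grip.
It also fails if it takes over 61 s, if anything falls off the work surface, if the arm or the gripper's body presses on something with over 40 N, if the wrist force passes 120 N, or if a joint passes its speed limit or range.

## Robot

A 7-joint arm with a two-finger parallel gripper is mounted at the origin on a cart in front of the work surface, level with it; the furniture and walls round the work are solid. World frame = base frame: x ahead of the robot, y to its left, z up, the work surface at z = 0. Lengths are in m, angles in degrees, forces in N, time in s.
With the tool pointing down it reaches from about 0.425 to 0.95 m from the base axis. Payload 4.7 kg.
Tool frame: the origin (TCP) lies midway between the tips of the shut fingers; the grasp point (between the pads) lies 19 mm behind it; z points along the fingers, y is the line along which they close (so a half turn about z gives the same grasp; the last joint's range is limited). The gripper opens to 85 mm and grips with 20 to 120 N. Pads are 22 mm wide; open, the fingers measure 114 mm over their backs; the gripper's body (76 mm by 85 mm) begins 54 mm behind the grasp point. The pads swing forward as they close: fully open they stand 13 mm farther back than shut.
Start: joints at [62.114, 26.849, -2.785, 87.806, 1.381, 65.374, -4.715], TCP at [0.298, -0.605, 0.231] pointing down, gripper open.
Joint ranges: [-148.3, 148.3], [-19.14, 114.17], [-79.39, 73.82], [5.75, 140.21], [-59.74, 239.74], [12.07, 113.84], [-152.46, 152.46]. Speed limits (degrees/s): [147.25, 147.25, 180, 180, 180, 180, 180].

## Interface

Orientations are given as [roll, pitch, yaw] about the fixed x, y, z axes, in that order (R = Rz(yaw) Ry(pitch) Rx(roll)).
In Python, from bench import manip gives the robot as it stands. The module is installed in compiled form; this text tells all that it offers.
- The arm moves only by the shell command python3 -m pendant 'ROWS' [FORCE]. ROWS is JSON, a list of rows, each an object of numbers: "ax", "ay", "az": the turn, a rotation vector about the tool's x, y, z in degrees; "tx", "ty", "tz": the shift along the tool's x, y, z in m; "fingers": the closure, from -1 (fully open) to 1 (shut). A call has exactly 5 rows; each row is the pose to reach, as a shift and turn from the pose commanded when the call began, along the tool's axes at that moment; what a row does not reach only later rows make up. A row lasts 1/8 s, in which the tool goes at most 62.5 mm and 10.7 degrees, less where a joint would pass 70% of its speed; a pose out of reach is approached as far as the arm can. A call with a gripper value outside its range is refused whole. The fingers move at their own pace and stop on an object; FORCE is the grip in N (left out, the last holds). Time passes only in rows, so rows that repeat a pose let the fingers close, or fill a call up. It gives the time, the measured TCP pose, the force, the opening and the grip force at its end, in the units of the state.
- manip.observe(): the state, without advancing time (a new reading comes with each control period).
- manip.capture(name): name is "scene" or "top" or "wrist"; returns the picture (400x640x3 uint8, red, green, blue); there is no depth.
- manip.camera_model(name): a dict with "camera_matrix" (3x3 intrinsics, pixels), "T" (4x4, takes a point from camera to world coordinates). Camera axes: x right, y down, z forward; pixel columns grow to the right and rows downward; lengths in m; the calibration is good to about 2 mm. A picture is of the moment at which its call begins: read the wrist's pose just before it. camera_model takes no time and is no camera call; for the wrist camera it gives the pose at the moment of the call.
- manip.close_job(): hands the job in; it is judged then, once.
The state is a dict: "time_s": time; "q": joint angles; "joint_velocities": joint speeds; "tau": joint torques, N m; "tcp_pos": TCP position; "eef_rot": TCP orientation; "force": force on the tool from outside, world axes, zero at the start; "ft_torque": the same for the moment, N m; "gripper_width": finger opening in m; "finger_force": force on a finger pad.
Only numpy, scipy, OpenCV 4.12 (cv2) and the standard library are available. Lean on these libraries where they do the work, as an engineer would, in place of code of your own. Each camera call takes 0.05 s, during which the arm holds its last target. There are 200 camera calls.

## Working session

There is one attempt and no reset: what is moved stays moved. The work goes in short steps, Python scripts to look and compute and a shell command to move; the robot and the scene stay as the last step left them, time stands still between calls to the robot, and variables do not carry over. Pictures are saved under pics/ and viewed, at most 10 in all, crops included, and the job is handed in when it is done.

```bash
mkdir -p pics; cat > h.py <<'E'
import numpy as np, cv2
from bench import manip
def snap(n,f):
    m=manip.camera_model(n); im=manip.capture(n); cv2.imwrite('pics/'+f+'.png',im[:,:,::-1]); np.savez('pics/'+f,K=m['camera_matrix'],T=m['T']); return im
def ray(f,u,v,z):
    d=np.load('pics/'+f+'.npz'); r=d['T'][:3,:3]@np.linalg.solve(d['K'],[u,v,1]); o=d['T'][:3,3]; return o+r*(z-o[2])/r[2]
def proj(f,p):
    d=np.load('pics/'+f+'.npz'); c=np.linalg.inv(d['T'])@np.r_[p,1]; q=d['K']@c[:3]; return q[:2]/q[2]
E
python3 - <<'E'
from h import *
s=manip.observe(); print(s)
a=snap('scene','scene0'); b=snap('top','top0')
for f in('scene0','top0'):
    d=np.load('pics/'+f+'.npz'); print(d['T'].round(3).tolist(),d['K'].round(1).tolist())
E
```

```text
{'time_s': 0.0, 'q': array([62.11479903, 26.89848289, -2.78487722, 87.87416788,  1.38091939,
       65.37455545, -4.71408182]), 'joint_velocities': array([-0.0237794 , -0.03026584, -0.00545228, -0.03641709,  0.05294735,
       -0.1341865 ,  0.11485823]), 'tau': array([ 4.97268629e-04, -5.10305858e+01, -4.67861351e-02, -2.37712133e+01,
        1.07042142e-02,  7.54631998e-03,  7.63242696e-06]), 'tcp_pos': array([ 0.29808227, -0.6049636 ,  0.23024432]), 'eef_rot': array([-1.79886426e+02,  3.99499489e-03,  2.62330959e+01]), 'force': array([0.27630952, 0.2492375 , 0.8202488 ]), 'ft_torque': array([ 0.007925  , -0.00213096, -0.03632603]), 'finger_force': 0.0, 'gripper_width': 0.08528817786395537}
[[-0.739, -0.449, 0.502, 0.131], [-0.673, 0.487, -0.556, 0.407], [0.006, -0.749, -0.662, 0.637], [0.0, 0.0, 0.0, 1.0]] [[366.3, 0.0, 322.5], [0.0, 366.3, 201.3], [0.0, 0.0, 1.0]]
[[-0.027, -0.998, 0.048, 0.517], [-1.0, 0.027, -0.003, -0.11], [0.001, -0.048, -0.999, 1.228], [0.0, 0.0, 0.0, 1.0]] [[477.4, 0.0, 318.0], [0.0, 477.4, 198.5], [0.0, 0.0, 1.0]]
```

View pics/top0.png

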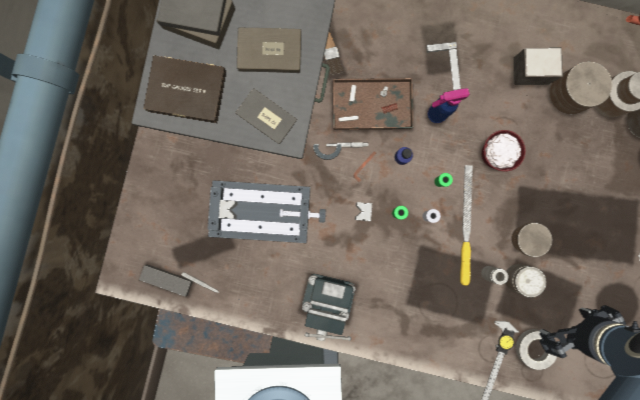

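View pics/scene0.png

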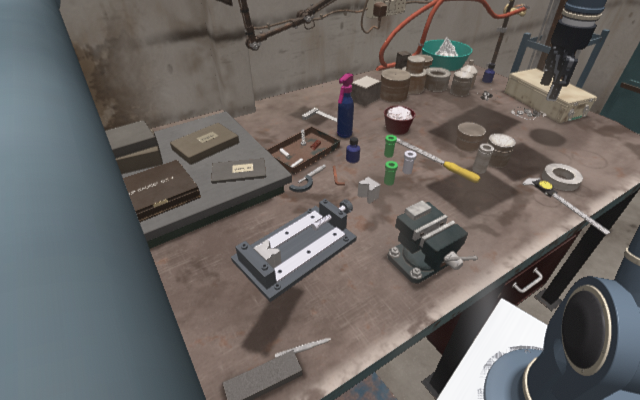

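Top view: the fixture is at (260,212), with its heel at the left (+y of the fixture is image left) and the screw at the right. The loose vee is at (364,211), the micrometer at (345,147), the ink at (404,156) and the hex key at (365,163). Bush candidates are green (445,180), green (401,213), steel (433,216) and steel (499,276). I'll enlarge the two steel ones to tell them apart.

```bash
python3 - <<'E'
import cv2,numpy as np
a=cv2.imread('pics/top0.png');b=cv2.imread('pics/scene0.png')
r=lambda im:cv2.resize(im,(400,300),interpolation=cv2.INTER_CUBIC)
A=r(a[175:295,350:510]);B=r(b[120:210,375:495]);C=r(a[170:260,200:320]);D=r(a[190:235,345:405])
cv2.imwrite('pics/crop1.png',np.vstack([np.hstack([A,B]),np.hstack([C,D])]))
E
```

```text
(no output)
```

View pics/crop1.png

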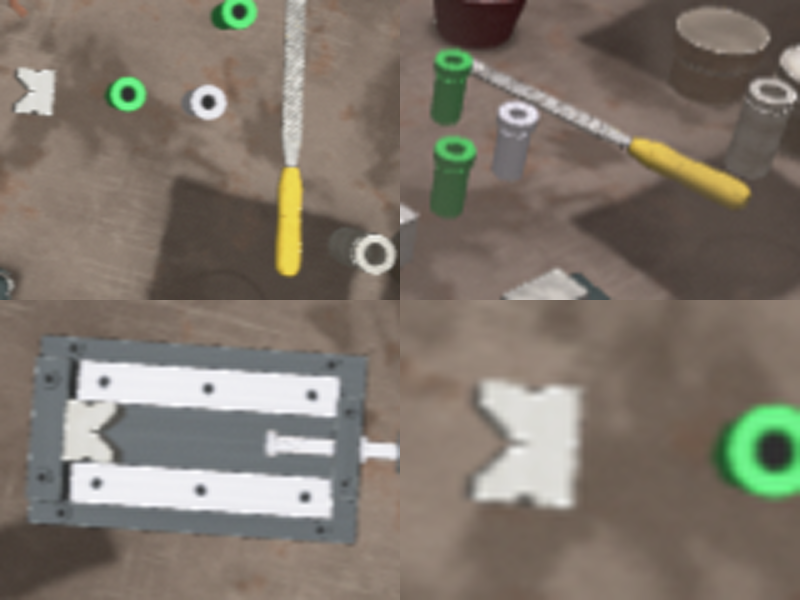

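The lilac-steel headed bush at top (433,216), scene (410,160), fits: it has the same form and size as the green ones. The object at (499,276) is a larger, weathered grey piece and is not meant. Next I'll measure.

```bash
python3 - <<'E'
from h import *
a=cv2.imread('pics/top0.png'); hsv=cv2.cvtColor(a,cv2.COLOR_BGR2HSV)
def comp(x0,y0,x1,y1,m):
    z=np.zeros_like(m); z[y0:y1,x0:x1]=m[y0:y1,x0:x1]
    c=max(cv2.findContours(z,0,2)[0],key=cv2.contourArea); return c
br=((hsv[...,2]>165)&(hsv[...,1]<60)).astype(np.uint8)
c=comp(420,204,446,230,br); r=cv2.minEnclosingCircle(c); print('bush',r,ray('top0',*r[0],.062)); 
c=comp(485,262,512,290,br); print('other',cv2.minEnclosingCircle(c))
c=comp(350,195,380,228,br); r=cv2.minAreaRect(c); bp=cv2.boxPoints(r); print('vee',r); P=np.array([ray('top0',*p,.046) for p in bp]); print(P.round(4), P.mean(0), [np.linalg.norm(P[i]-P[i-1]) for i in range(4)])
cs=[(45,337),(367,356),(355,543),(28,522)]
P=np.array([ray('top0',200+(x+.5)/10*3-.5,170+(y-300+.5)/10*3-.5,.016) for x,y in cs]); print('base',P.round(4),P.mean(0),[np.linalg.norm(P[i]-P[i-1]) for i in range(4)])
for i,j in((1,0),(2,3)):
    d=P[j]-P[i]; print('yaw',np.degrees(np.arctan2(-d[0],d[1])))
for y0,y1 in((175,212),(215,250)):
    c=comp(221,y0,303,y1,br); r=cv2.minAreaRect(c); Q=np.array([ray('top0',*p,.024) for p in cv2.boxPoints(r)]); print('rail',r,Q.mean(0))
# scene check of bush: head centre
print('scene proj bush head',proj('scene0',ray('top0',433,216,.062)))
for p in((365,163),(404,156),(345,147)): print(ray('top0',*p,0.01))
T=manip.camera_model('wrist'); print(T['camera_matrix'].round(0).tolist()); print(T['T'].round(3).tolist())
E
```

```text
bush ((433.26531982421875, 215.5102081298828), 7.283285617828369) [ 0.52389655 -0.39302971  0.062     ]
other ((499.53704833984375, 276.2407531738281), 8.02634048461914)
vee ((363.8132019042969, 210.98834228515625), (14.721275329589844, 17.715435028076172), 3.5763344764709473)
[[ 0.5196 -0.2052  0.046 ]
 [ 0.5633 -0.2093  0.046 ]
 [ 0.56   -0.2456  0.046 ]
 [ 0.5164 -0.2415  0.046 ]] [ 0.53983835 -0.22540382  0.046     ] [np.float64(0.036409739793979226), np.float64(0.043870144693989324), np.float64(0.03647435884866646), np.float64(0.0438682709753894)]
base [[ 0.6277  0.1526  0.016 ]
 [ 0.6065 -0.0928  0.016 ]
 [ 0.4645 -0.0799  0.016 ]
 [ 0.4871  0.1679  0.016 ]] [0.54646193 0.03693578 0.016     ] [np.float64(0.1413540147578482), np.float64(0.2463090004329029), np.float64(0.14256718499634521), np.float64(0.24882504808162267)]
yaw -4.929134123865072
yaw -5.216046415965064
rail ((261.0, 199.5), (23.0, 80.0), 90.0) [0.57626482 0.0309626  0.024     ]
rail ((259.974609375, 224.85531616210938), (79.15547180175781, 15.67435073852539), 4.085616588592529) [0.51242864 0.03493476 0.024     ]
scene proj bush head [410.50812542 153.24599038]
[ 0.66337101 -0.23586082  0.01      ]
[ 0.67871632 -0.33647284  0.01      ]
[ 0.70600628 -0.18583185  0.01      ]
[[302.0, 0.0, 320.0], [0.0, 302.0, 197.0], [0.0, 0.0, 1.0]]
[[0.441, -0.848, -0.294, 0.373], [-0.897, -0.418, -0.142, -0.569], [-0.003, 0.326, -0.945, 0.373], [0.0, 0.0, 0.0, 1.0]]
```

```bash
cat >> h.py <<'E'
from scipy.spatial.transform import Rotation as Ro
def to(p,yaw):
    s=manip.observe(); R=Ro.from_euler('xyz',s['eef_rot'],degrees=True); G=Ro.from_euler('xyz',[180,0,yaw],degrees=True)
    print('t',round(s['time_s'],2),'pos',s['tcp_pos'].round(4),'rot',s['eef_rot'].round(2),'w',round(s['gripper_width'],4),'F',s['force'].round(1))
    print('txyz',R.inv().apply(np.array(p)-s['tcp_pos']).round(4),'axyz',(R.inv()*G).as_rotvec(degrees=True).round(2))
E
python3 -m pendant '[{"tx":0.06,"ty":-0.018,"tz":0.0,"az":-10.5,"fingers":-0.5},{"tx":0.12,"ty":-0.036,"tz":0.0,"az":-21,"fingers":-0.5},{"tx":0.178,"ty":-0.054,"tz":0.01,"az":-31.5,"fingers":-0.5},{"tx":0.237,"ty":-0.072,"tz":0.02,"az":-42,"fingers":-0.5},{"tx":0.296,"ty":-0.09,"tz":0.03,"az":-52.5,"fingers":-0.5}]' 30
python3 - <<'E'
from h import *
to([.524,-.393,.18],84.9); snap('wrist','w0')
E
```

```text
t 0.1 pos [ 0.2981 -0.605   0.2304] rot [-179.9     0.     26.23] w 0.0855 F [-0.1  0.5  0.3]
txyz [ 0.2963 -0.0903  0.0505] axyz [-9.000e-02 -5.000e-02 -5.867e+01]invalid input at $[0]: expected keys ax, ay, az, tx, ty, tz, fingers
```

View pics/w0.png

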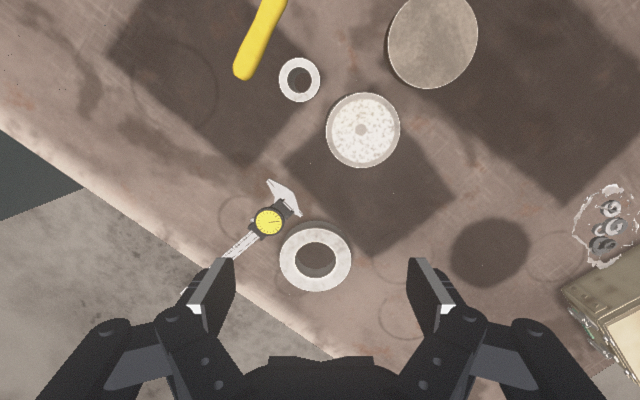

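The rows were refused because all keys are required, so this is the view from the start pose: fingers at (215,300) and (425,300), ring and caliper below. I'll retry with full rows.

```bash
python3 -m pendant '[{"tx":0.06,"ty":-0.018,"tz":0.0,"ax":0,"ay":0,"az":-10.5,"fingers":-0.5},{"tx":0.12,"ty":-0.036,"tz":0.0,"ax":0,"ay":0,"az":-21,"fingers":-0.5},{"tx":0.178,"ty":-0.054,"tz":0.01,"ax":0,"ay":0,"az":-31.5,"fingers":-0.5},{"tx":0.237,"ty":-0.072,"tz":0.02,"ax":0,"ay":0,"az":-42,"fingers":-0.5},{"tx":0.296,"ty":-0.09,"tz":0.03,"ax":0,"ay":0,"az":-52.5,"fingers":-0.5}]' 30
python3 - <<'E'
from h import *
to([.524,-.393,.18],84.9); im=snap('wrist','w1'); to([.524,-.393,.15],84.9)
print(proj('w1',[.524,-.393,.062]))
E
```

```text
time_s: 0.78
tcp_pos: [0.5251, -0.3926, 0.2009]
eef_rot: [-180.0, 0.0, 79.1]
force: [-0.1, -0.8, 0.4]
gripper_width: 0.0641
finger_force: 0.0
t 0.78 pos [ 0.5251 -0.3926  0.2009] rot [-1.800e+02  1.000e-02  7.906e+01] w 0.0641 F [-0.1 -0.8  0.4]
txyz [-0.0006 -0.001   0.0209] axyz [-0.    0.01 -5.84]
t 0.82 pos [ 0.5326 -0.382   0.1996] rot [179.83  -0.51  80.05] w 0.0641 F [5.2 6.8 0.2]
txyz [-0.0127 -0.0067  0.0495] axyz [ 0.19 -0.5  -4.85]
[320.65485138 184.63783474]
```

```bash
python3 -m pendant '[{"tx":0,"ty":0,"tz":0.02,"ax":0,"ay":0,"az":-6.2,"fingers":-0.5},{"tx":0,"ty":0,"tz":0.02,"ax":0,"ay":0,"az":-6.2,"fingers":-0.5},{"tx":0,"ty":0,"tz":0.02,"ax":0,"ay":0,"az":-6.2,"fingers":-0.5},{"tx":0,"ty":0,"tz":0.02,"ax":0,"ay":0,"az":-6.2,"fingers":-0.5},{"tx":0,"ty":0,"tz":0.02,"ax":0,"ay":0,"az":-6.2,"fingers":-0.5}]'
python3 - <<'E'
from h import *
im=snap('wrist','w2'); p=proj('w2',[.524,-.393,.062]); print(p)
h=cv2.cvtColor(im,cv2.COLOR_RGB2HSV); x,y=p.astype(int)
m=((h[...,2]>165)&(h[...,1]<60)).astype(np.uint8); z=m*0; z[max(0,y-50):y+50,x-50:x+50]=m[max(0,y-50):y+50,x-50:x+50]
c=max(cv2.findContours(z,0,2)[0],key=cv2.contourArea); r=cv2.minEnclosingCircle(c); e=cv2.fitEllipse(c); print(r,e, ray('w2',*e[0],.062))
d=np.load('pics/w2.npz'); 
a=ray('w2',e[0][0]-e[1][0]/2,e[0][1],.062);b=ray('w2',e[0][0]+e[1][0]/2,e[0][1],.062); print('dia',np.linalg.norm(a-b))
to([.524,-.393,.034],84.9)
E
```

```text
time_s: 1.45
tcp_pos: [0.5241, -0.3944, 0.182]
eef_rot: [179.9, 0.0, 84.9]
force: [0.2, 0.3, -0.4]
gripper_width: 0.064
finger_force: 0.0
[321.40704796 188.48094152]
((319.7270812988281, 194.412353515625), 22.52741050720215) ((319.6907043457031, 191.80157470703125), (34.6954231262207, 42.89672088623047), 46.00184631347656) [ 0.52215504 -0.39602272  0.062     ]
dia 0.03170219360393144
t 1.5 pos [ 0.5242 -0.3942  0.1819] rot [1.7995e+02 3.0000e-02 8.4890e+01] w 0.064 F [-1.5  0.6 -0.7]
txyz [ 0.0013 -0.0004  0.1479] axyz [ 0.05  0.03 -0.01]
```

View pics/w2.png

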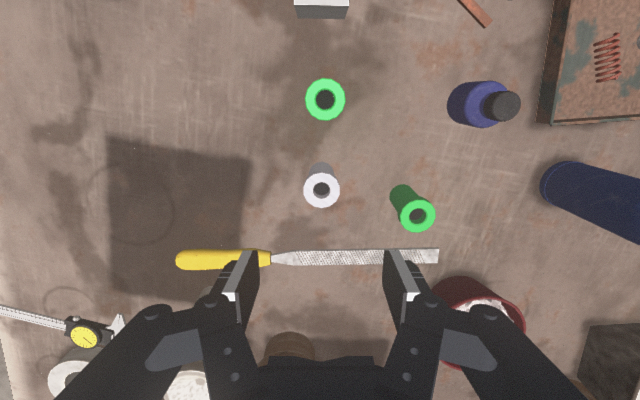

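The bush head is at (321.5,189.5), matching the projected (321.4,188.5), and it lies between the fingers. The green ones are clear of the path, so I'll descend and grip.

```bash
python3 -m pendant '[{"tx":0.001,"ty":0,"tz":0.05,"ax":0,"ay":0,"az":0,"fingers":-0.5},{"tx":0.001,"ty":0,"tz":0.1,"ax":0,"ay":0,"az":0,"fingers":-0.5},{"tx":0.001,"ty":0,"tz":0.13,"ax":0,"ay":0,"az":0,"fingers":-0.5},{"tx":0.001,"ty":0,"tz":0.147,"ax":0,"ay":0,"az":0,"fingers":-0.5},{"tx":0.001,"ty":0,"tz":0.147,"ax":0,"ay":0,"az":0,"fingers":-0.5}]' 50
python3 -m pendant '[{"tx":0,"ty":0,"tz":0,"ax":0,"ay":0,"az":0,"fingers":1},{"tx":0,"ty":0,"tz":0,"ax":0,"ay":0,"az":0,"fingers":1},{"tx":0,"ty":0,"tz":0,"ax":0,"ay":0,"az":0,"fingers":1},{"tx":0,"ty":0,"tz":0,"ax":0,"ay":0,"az":0,"fingers":1},{"tx":0,"ty":0,"tz":0,"ax":0,"ay":0,"az":0,"fingers":1}]' 50
```

```text
time_s: 2.12
tcp_pos: [0.5239, -0.3928, 0.0337]
eef_rot: [-179.9, -0.0, 84.9]
force: [-1.1, -0.5, 0.7]
gripper_width: 0.0639
finger_force: 0.0
time_s: 2.75
tcp_pos: [0.5252, -0.3937, 0.0363]
eef_rot: [179.9, 0.1, 84.9]
force: [-0.8, 0.0, 6.4]
gripper_width: 0.0313
finger_force: 49.2
```

```bash
python3 -m pendant '[{"tx":0,"ty":0,"tz":0,"ax":0,"ay":0,"az":0,"fingers":1},{"tx":0,"ty":0,"tz":0,"ax":0,"ay":0,"az":0,"fingers":1},{"tx":0,"ty":0,"tz":0,"ax":0,"ay":0,"az":0,"fingers":1},{"tx":0,"ty":0,"tz":-0.01,"ax":0,"ay":0,"az":0,"fingers":1},{"tx":0,"ty":0,"tz":-0.03,"ax":0,"ay":0,"az":0,"fingers":1}]' 50
python3 - <<'E'
from h import *
im=snap('wrist','w3'); print(manip.observe()['gripper_width'])
cv2.imwrite('pics/w3c.png',cv2.resize(im[150:400,190:450,::-1],None,fx=2,fy=2))
s=snap('scene','s3'); x,y=proj('s3',[.524,-.393,.08]).astype(int); cv2.imwrite('pics/c3.png',np.hstack([cv2.resize(im[220:400,230:410,::-1],(400,400)),cv2.resize(s[y-40:y+60,x-50:x+50,::-1],(400,400))]))
E
```

```text
time_s: 3.38
tcp_pos: [0.5232, -0.3924, 0.0642]
eef_rot: [-179.9, -0.1, 84.9]
force: [-0.2, -0.2, -2.2]
gripper_width: 0.0314
finger_force: 49.7
0.03153991895885024
```

View pics/c3.png

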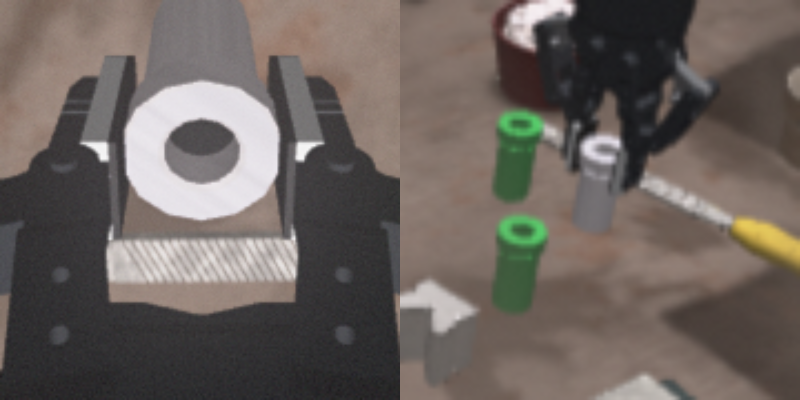

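The bush is held by the head and upright, with the head centre at wrist pixel (321,287). Next I'll carry it to a point above the fixture and check where it sits in the hand.

```bash
python3 - <<'E'
from h import *
print(ray('w3',320.9,287.5,.09), manip.observe()['tcp_pos'])
to([.5497,.073,.16],84.9)
E
```

```text
[ 0.52231853 -0.3928286   0.09      ] [ 0.52594536 -0.3939245   0.06738456]
t 3.48 pos [ 0.5259 -0.3939  0.0674] rot [1.7973e+02 1.4000e-01 8.4920e+01] w 0.0317 F [ 1.   0.2 -2.6]
txyz [ 0.467  -0.0172 -0.0939] axyz [0.27 0.14 0.02]
```

```bash
python3 -m pendant '[{"tx":0,"ty":0,"tz":-0.04,"ax":0,"ay":0,"az":0,"fingers":1},{"tx":0.0,"ty":0,"tz":-0.08,"ax":0,"ay":0,"az":0,"fingers":1},{"tx":0.03,"ty":0,"tz":-0.1,"ax":0,"ay":0,"az":0,"fingers":1},{"tx":0.08,"ty":0,"tz":-0.1,"ax":0,"ay":0,"az":0,"fingers":1},{"tx":0.135,"ty":0,"tz":-0.1,"ax":0,"ay":0,"az":0,"fingers":1}]'
python3 -m pendant '[{"tx":0.055,"ty":-0.003,"tz":0,"ax":0,"ay":0,"az":0,"fingers":1},{"tx":0.11,"ty":-0.006,"tz":0,"ax":0,"ay":0,"az":0,"fingers":1},{"tx":0.165,"ty":-0.01,"tz":0,"ax":0,"ay":0,"az":0,"fingers":1},{"tx":0.22,"ty":-0.014,"tz":0,"ax":0,"ay":0,"az":0,"fingers":1},{"tx":0.26,"ty":-0.016,"tz":0,"ax":0,"ay":0,"az":0,"fingers":1}]'
python3 -m pendant '[{"tx":0.025,"ty":0,"tz":0,"ax":0,"ay":0,"az":0,"fingers":1},{"tx":0.025,"ty":0,"tz":0,"ax":0,"ay":0,"az":0,"fingers":1},{"tx":0.025,"ty":0,"tz":0,"ax":0,"ay":0,"az":0,"fingers":1},{"tx":0.025,"ty":0,"tz":0,"ax":0,"ay":0,"az":0,"fingers":1},{"tx":0.025,"ty":0,"tz":0,"ax":0,"ay":0,"az":0,"fingers":1}]'
python3 - <<'E'
from h import *
to([.5497,.073,.16],84.9); im=snap('wrist','w4'); to([.5497,.073,.16],84.9)
E
```

```text
time_s: 4.1
tcp_pos: [0.5361, -0.2577, 0.1649]
eef_rot: [179.9, 0.0, 84.8]
force: [0.9, 0.8, -2.7]
gripper_width: 0.0316
finger_force: 50.1
time_s: 4.72
tcp_pos: [0.5428, 0.0049, 0.1647]
eef_rot: [180.0, -0.0, 85.1]
force: [0.4, -0.1, -1.6]
gripper_width: 0.0315
finger_force: 50.1
time_s: 5.35
tcp_pos: [0.5454, 0.0257, 0.1643]
eef_rot: [-180.0, 0.0, 84.8]
force: [0.3, 0.1, -2.7]
gripper_width: 0.0312
finger_force: 50.1
t 5.35 pos [0.5454 0.0257 0.1643] rot [-1.800e+02  2.000e-02  8.482e+01] w 0.0312 F [ 0.3  0.1 -2.7]
txyz [0.0475 0.     0.0042] axyz [-0.    0.02 -0.08]
t 5.4 pos [0.5454 0.0259 0.1643] rot [1.800e+02 2.000e-02 8.484e+01] w 0.0312 F [ 0.6 -0.3 -2.7]
txyz [0.0473 0.0001 0.0043] axyz [ 0.    0.02 -0.06]
```

View pics/w4.png

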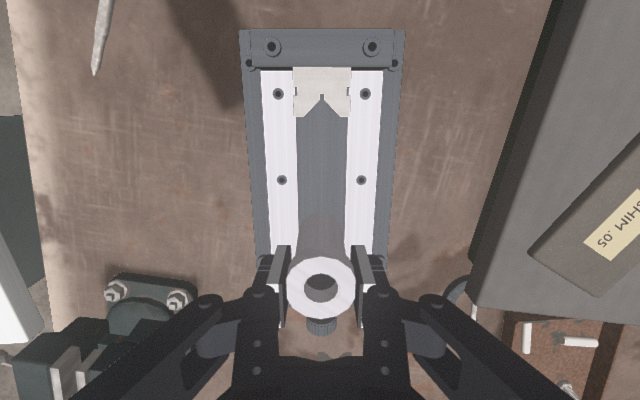

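Wrist view: the channel lies between the rails, with inner edges at about (298,150) and (348,150). The fixed vee's front is at row ~117 with its apex at (322,95), and the bush is held centrally at (320,288). I'll fit the channel lines.

```bash
cat >> h.py <<'E'
def channel(f,r0,r1,x0,x1,xm,z=.024,thr=150):
    g=cv2.cvtColor(cv2.imread('pics/'+f+'.png'),cv2.COLOR_BGR2GRAY).astype(float); L=[];Rr=[]
    for v in range(r0,r1):
        row=cv2.GaussianBlur(g,(3,3),0)[v]
        def sub(rng,S):
            for u in rng:
                if row[u]>thr:
                    u2=u+(1 if S<0 else -1); t=(thr-row[u2])/(row[u]-row[u2]); return u2+(u-u2)*t
        a=sub(range(xm,x0,-1),-1);b=sub(range(xm,x1),1)
        if a: L.append(ray(f,a,v,z)[:2])
        if b: Rr.append(ray(f,b,v,z)[:2])
    out=[]
    for P in(L,Rr):
        P=np.array(P); k=np.polyfit(P[:,1],P[:,0],1); 
        res=abs(P[:,0]-np.polyval(k,P[:,1])); P=P[res<np.median(res)*3+1e-5]; k=np.polyfit(P[:,1],P[:,0],1); out.append(k)
        print('line x=%.4f*y+%.5f yaw %.2f n %d y %.3f..%.3f'%(k[0],k[1],-np.degrees(np.arctan(k[0])),len(P),P[:,1].min(),P[:,1].max()))
    k=(out[0]+out[1])/2; print('mid',k,'yaw',-np.degrees(np.arctan(k[0])),'width at .07',(out[1]-out[0])@[.07,1]*np.cos(np.arctan(k[0])))
    return k
E
python3 - <<'E'
from h import *
k=channel('w4',130,210,255,390,322)
for y in(.0730,): print('x mid at',y,k@[y,1])
print('front corners',ray('w4',302.5,117,.062),ray('w4',344,117,.062),'apex',ray('w4',322,95,.062))
im=cv2.imread('pics/w4.png'); cv2.imwrite('pics/w4c.png',cv2.resize(im[60:130,280:365],None,fx=8,fy=8,interpolation=cv2.INTER_CUBIC))
E
```

```text
line x=0.0900*y+0.51930 yaw -5.15 n 80 y 0.001..0.079
line x=0.0918*y+0.56553 yaw -5.25 n 70 y -0.003..0.075
mid [0.09092413 0.54241611] yaw -5.195283587871298 width at .07 0.04615991704655038
x mid at 0.073 0.5490535702414154
front corners [0.53606588 0.09249906 0.062     ] [0.56852912 0.08953677 0.062     ] apex [0.55278183 0.10741002 0.062     ]
```

View pics/w4c.png

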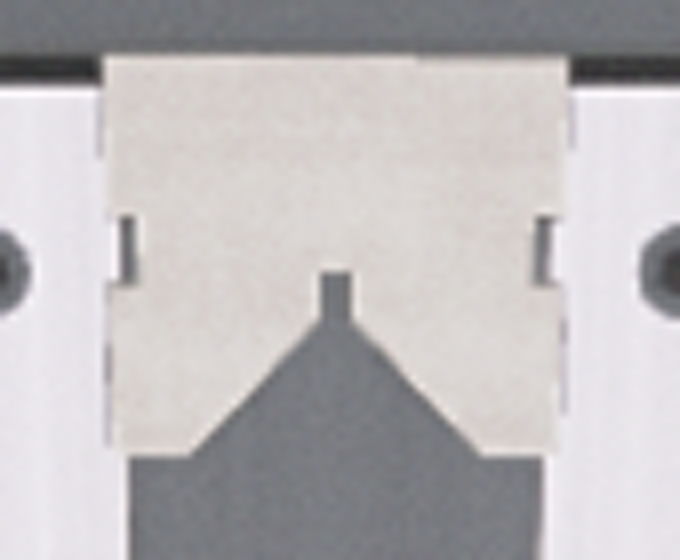

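```bash
python3 -m pendant '[{"tx":0.03,"ty":0,"tz":0,"ax":0,"ay":0,"az":0,"fingers":1},{"tx":0.046,"ty":0,"tz":0.02,"ax":0,"ay":0,"az":0,"fingers":1},{"tx":0.046,"ty":0,"tz":0.05,"ax":0,"ay":0,"az":0,"fingers":1},{"tx":0.046,"ty":0,"tz":0.075,"ax":0,"ay":0,"az":0,"fingers":1},{"tx":0.046,"ty":0,"tz":0.09,"ax":0,"ay":0,"az":0,"fingers":1}]'
python3 -m pendant '[{"tx":0,"ty":0,"tz":0.008,"ax":0,"ay":0,"az":0,"fingers":1},{"tx":0,"ty":0,"tz":0.014,"ax":0,"ay":0,"az":0,"fingers":1},{"tx":0,"ty":0,"tz":0.018,"ax":0,"ay":0,"az":0,"fingers":1},{"tx":0,"ty":0,"tz":0.018,"ax":0,"ay":0,"az":0,"fingers":1},{"tx":0,"ty":0,"tz":0.018,"ax":0,"ay":0,"az":0,"fingers":1}]'
```

```text
time_s: 6.02
tcp_pos: [0.549, 0.0721, 0.0731]
eef_rot: [-179.9, 0.0, 84.9]
force: [-0.1, -0.1, -1.9]
gripper_width: 0.0313
finger_force: 50.1
time_s: 6.65
tcp_pos: [0.5498, 0.0727, 0.0567]
eef_rot: [180.0, -0.0, 84.9]
force: [0.7, -0.4, -2.5]
gripper_width: 0.0317
finger_force: 50.1
```

```bash
python3 -m pendant '[{"tx":0,"ty":0,"tz":0.001,"ax":0,"ay":0,"az":0,"fingers":1},{"tx":0,"ty":0,"tz":0.002,"ax":0,"ay":0,"az":0,"fingers":1},{"tx":0,"ty":0,"tz":0.003,"ax":0,"ay":0,"az":0,"fingers":1},{"tx":0,"ty":0,"tz":0.004,"ax":0,"ay":0,"az":0,"fingers":1},{"tx":0,"ty":0,"tz":0.004,"ax":0,"ay":0,"az":0,"fingers":1}]'
python3 -m pendant '[{"tx":0,"ty":0,"tz":0,"ax":0,"ay":0,"az":0,"fingers":1},{"tx":0,"ty":0,"tz":0.001,"ax":0,"ay":0,"az":0,"fingers":1},{"tx":0,"ty":0,"tz":0.001,"ax":0,"ay":0,"az":0,"fingers":1},{"tx":0,"ty":0,"tz":0.001,"ax":0,"ay":0,"az":0,"fingers":1},{"tx":0,"ty":0,"tz":0.001,"ax":0,"ay":0,"az":0,"fingers":1}]'
```

```text
time_s: 7.28
tcp_pos: [0.5495, 0.0727, 0.0524]
eef_rot: [180.0, -0.0, 84.9]
force: [-0.6, 0.0, -2.2]
gripper_width: 0.0315
finger_force: 50.2
time_s: 7.9
tcp_pos: [0.5496, 0.0728, 0.0522]
eef_rot: [180.0, 0.0, 84.9]
force: [-3.0, -0.8, 6.3]
gripper_width: 0.0313
finger_force: 50.7
```

```bash
python3 -m pendant '[{"tx":0,"ty":0,"tz":0,"ax":0,"ay":0,"az":0,"fingers":-0.5},{"tx":0,"ty":0,"tz":0,"ax":0,"ay":0,"az":0,"fingers":-0.5},{"tx":0,"ty":0,"tz":0,"ax":0,"ay":0,"az":0,"fingers":-0.5},{"tx":0,"ty":0,"tz":0,"ax":0,"ay":0,"az":0,"fingers":-0.5},{"tx":0,"ty":0,"tz":0,"ax":0,"ay":0,"az":0,"fingers":-0.5}]'
python3 -m pendant '[{"tx":0,"ty":0,"tz":-0.02,"ax":0,"ay":0,"az":0,"fingers":-0.5},{"tx":0,"ty":0,"tz":-0.06,"ax":0,"ay":0,"az":0,"fingers":-0.5},{"tx":0,"ty":0,"tz":-0.1,"ax":0,"ay":0,"az":0,"fingers":-0.5},{"tx":-0.03,"ty":0,"tz":-0.12,"ax":0,"ay":0,"az":0,"fingers":-0.5},{"tx":-0.08,"ty":0,"tz":-0.12,"ax":0,"ay":0,"az":0,"fingers":-0.5}]'
python3 - <<'E'
from h import *
im=snap('wrist','w5'); to([.540,-.2254,.15],84.9)
E
```

```text
time_s: 8.52
tcp_pos: [0.5495, 0.0727, 0.0512]
eef_rot: [180.0, 0.0, 84.9]
force: [0.1, -0.3, -0.1]
gripper_width: 0.0637
finger_force: 0.0
time_s: 9.15
tcp_pos: [0.5438, -0.0057, 0.1737]
eef_rot: [179.7, -0.1, 85.2]
force: [0.8, -0.3, -0.3]
gripper_width: 0.0639
finger_force: 0.0
t 9.2 pos [ 0.5421 -0.0162  0.172 ] rot [179.94   0.34  84.48] w 0.064 F [-0.7 -6.6 -0.8]
txyz [-0.2083  0.018   0.0232] axyz [ 0.06  0.34 -0.42]
```

View pics/w5.png

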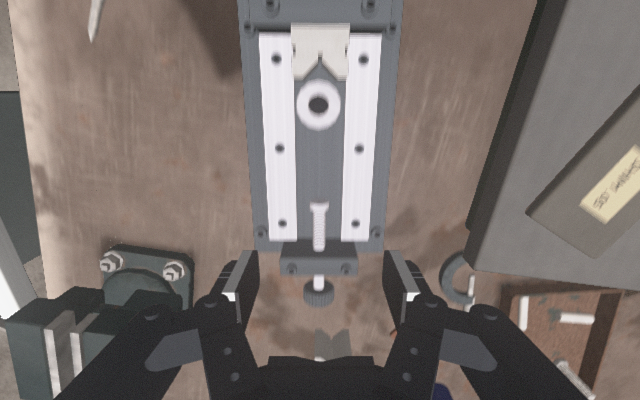

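The bush stands upright and free at (318,105), in front of the fixed vee at (320,70), in the channel. I'll settle, then measure it against the channel to calibrate the wrist camera, since its true position is the release TCP.

```bash
python3 -m pendant '[{"tx":0,"ty":0,"tz":0,"ax":0,"ay":0,"az":0,"fingers":-0.4},{"tx":0,"ty":0,"tz":0,"ax":0,"ay":0,"az":0,"fingers":-0.4},{"tx":0,"ty":0,"tz":0,"ax":0,"ay":0,"az":0,"fingers":-0.4},{"tx":0,"ty":0,"tz":0,"ax":0,"ay":0,"az":0,"fingers":-0.4},{"tx":0,"ty":0,"tz":0,"ax":0,"ay":0,"az":0,"fingers":-0.4}]'
python3 - <<'E'
from h import *
im=snap('wrist','w6'); p=proj('w6',[.5496,.0727,.078]); print('bush expected px',p)
h=cv2.cvtColor(im,cv2.COLOR_RGB2HSV); x,y=p.astype(int)
m=((h[...,2]>175)&(h[...,1]<60)).astype(np.uint8); z=m*0; z[max(y-26,0):y+30,x-23:x+23]=m[max(y-26,0):y+30,x-23:x+23]
# bore centre (dark hole, rim at z=.078)
g=h[...,2]; q=np.zeros_like(m); q[y-14:y+14,x-14:x+14]=(g[y-14:y+14,x-14:x+14]<150)
c=max(cv2.findContours(q,0,2)[0],key=cv2.contourArea); e=cv2.fitEllipse(c); print('bore',e,ray('w6',*e[0],.078))
c=max(cv2.findContours(z,0,2)[0],key=cv2.contourArea); e=cv2.fitEllipse(c); print('head',e,ray('w6',*e[0],.078))
k=channel('w6',140,190,255,390,320); print(k@[.0727,1])
to([.540,-.2254,.1],84.9)
E
```

```text
time_s: 9.82
tcp_pos: [0.5424, -0.0066, 0.1712]
eef_rot: [-180.0, -0.0, 85.0]
force: [-0.4, -0.2, -1.1]
gripper_width: 0.0598
finger_force: 0.0
bush expected px [322.39631425  98.71876556]
bore ((320.28759765625, 100.2419662475586), (19.86277961730957, 20.869583129882812), 176.18785095214844) [0.54794501 0.07176516 0.078     ]
head ((320.4006042480469, 99.98079681396484), (44.4462776184082, 46.428123474121094), 2.8027546405792236) [0.54804505 0.07194195 0.078     ]
line x=0.0895*y+0.51938 yaw -5.12 n 50 y -0.012..0.037
line x=0.0948*y+0.56545 yaw -5.41 n 43 y -0.016..0.033
mid [0.09214174 0.54241492] yaw -5.2644680046147645 width at .07 0.046245568973126774
0.5491136230721141
t 9.88 pos [ 0.5424 -0.0067  0.1713] rot [180.    -0.    84.97] w 0.0595 F [ 0.1 -0.1  0.3]
txyz [-0.2181  0.0168  0.0713] axyz [ 0.   -0.    0.07]
```

```bash
python3 - <<'E'
from h import *
print(ray('w4',321.9,117,.024),ray('w4',321.9,117,.062),ray('w4',303.75,117,.062),ray('w4',340,117,.062),proj('w4',[.5465+.0036,.0727,.024]))
g=cv2.cvtColor(cv2.imread('pics/w4.png'),cv2.COLOR_BGR2GRAY)
for v in(122,130,160,200): print(v,g[v,250:400].tolist())
d=np.load('pics/w4.npz'); print(d['T'].round(4).tolist())
E
```

```text
[0.55113884 0.08838942 0.024     ] [0.55124237 0.0911142  0.062     ] [0.5370438  0.09240983 0.062     ] [0.56540044 0.08982226 0.062     ] [322.2977998  134.55477076]
122 [115, 120, 116, 115, 117, 117, 118, 118, 114, 119, 117, 116, 128, 194, 234, 233, 229, 228, 228, 231, 231, 229, 231, 231, 233, 232, 230, 228, 230, 228, 229, 229, 230, 232, 233, 234, 232, 230, 228, 229, 228, 227, 229, 228, 228, 229, 130, 117, 121, 121, 120, 125, 126, 121, 126, 124, 123, 122, 120, 127, 125, 126, 120, 120, 123, 121, 122, 122, 130, 124, 126, 129, 124, 124, 124, 126, 125, 121, 124, 123, 124, 120, 126, 123, 123, 120, 126, 123, 126, 127, 129, 124, 124, 124, 124, 124, 124, 141, 231, 234, 230, 229, 228, 229, 231, 230, 231, 230, 231, 232, 231, 230, 228, 229, 228, 228, 229, 230, 231, 232, 233, 231, 228, 229, 229, 228, 227, 230, 228, 223, 124, 117, 121, 121, 120, 122, 119, 119, 123, 122, 117, 122, 122, 124, 121, 124, 120, 127, 117, 119]
130 [116, 119, 123, 119, 116, 118, 118, 117, 117, 117, 117, 115, 114, 126, 233, 234, 231, 228, 228, 229, 229, 230, 230, 230, 231, 232, 232, 230, 229, 230, 227, 230, 231, 232, 23
[... 1518 characters left out ...]
227, 229, 231, 229, 228, 227, 227, 227, 227, 227, 227, 227, 128, 119, 124, 123, 126, 124, 123, 125, 123, 125, 121, 124, 124, 123, 123, 123, 123, 123, 123, 122, 120, 121, 126, 127, 123, 125, 122, 123, 124, 121, 124, 125, 125, 118, 120, 121, 120, 121, 122, 125, 124, 124, 125, 123, 126, 120, 124, 178, 230, 227, 223, 225, 225, 227, 227, 226, 228, 230, 230, 228, 225, 226, 229, 227, 229, 228, 226, 230, 229, 227, 226, 227, 228, 227, 227, 227, 222, 147, 120, 119, 122, 126, 121, 120, 120, 122, 121, 120, 119, 126, 124, 123, 118, 122, 126, 126, 124, 127, 124, 124, 124, 128]
[[0.9959, -0.0857, -0.0304, 0.5519], [-0.0909, -0.9417, -0.324, 0.1087], [-0.0008, 0.3254, -0.9456, 0.3072], [0.0, 0.0, 0.0, 1.0]]
```

The wrist camera reads 1.6 mm low in x. Corrected channel centre: x = 0.5442 + 0.0915·y. Now I'll fetch the loose vee.

```bash
python3 -m pendant '[{"tx":-0.05,"ty":0.004,"tz":0,"ax":0,"ay":0,"az":0,"fingers":-0.5},{"tx":-0.105,"ty":0.008,"tz":0,"ax":0,"ay":0,"az":0,"fingers":-0.5},{"tx":-0.16,"ty":0.013,"tz":0,"ax":0,"ay":0,"az":0,"fingers":-0.5},{"tx":-0.205,"ty":0.017,"tz":0.03,"ax":0,"ay":0,"az":0,"fingers":-0.5},{"tx":-0.221,"ty":0.017,"tz":0.06,"ax":0,"ay":0,"az":0,"fingers":-0.5}]'
python3 -m pendant '[{"tx":0,"ty":0,"tz":0,"ax":0,"ay":0,"az":0,"fingers":-0.5},{"tx":0,"ty":0,"tz":0,"ax":0,"ay":0,"az":0,"fingers":-0.5},{"tx":0,"ty":0,"tz":0,"ax":0,"ay":0,"az":0,"fingers":-0.5},{"tx":0,"ty":0,"tz":0,"ax":0,"ay":0,"az":0,"fingers":-0.5},{"tx":0,"ty":0,"tz":0,"ax":0,"ay":0,"az":0,"fingers":-0.5}]'
python3 - <<'E'
from h import *
to([.540,-.2284,.013],84.8); im=snap('wrist','w7')
h=cv2.cvtColor(im,cv2.COLOR_RGB2HSV); p=proj('w7',[.5384,-.2262,.046]); x,y=p.astype(int); print(p)
m=((h[...,2]>175)&(h[...,1]<60)).astype(np.uint8); z=m*0; z[y-45:y+45,x-45:x+45]=m[y-45:y+45,x-45:x+45]
c=max(cv2.findContours(z,0,2)[0],key=cv2.contourArea); b=cv2.boxPoints(cv2.minAreaRect(c)); P=np.array([ray('w7',*q,.046) for q in b]); print(b.round(1).tolist(),P.round(4).tolist(),P.mean(0)+[.0016,.0008,0],[np.linalg.norm(P[i]-P[i-1]).round(4) for i in range(4)])
E
```

```text
time_s: 10.5
tcp_pos: [0.5394, -0.233, 0.1107]
eef_rot: [179.9, 0.1, 84.6]
force: [0.1, -0.2, -0.1]
gripper_width: 0.0637
finger_force: 0.0
time_s: 11.12
tcp_pos: [0.5402, -0.2283, 0.112]
eef_rot: [179.9, 0.0, 85.0]
force: [-0.6, -0.2, 0.9]
gripper_width: 0.0639
finger_force: 0.0
t 11.12 pos [ 0.5402 -0.2283  0.112 ] rot [1.7994e+02 2.0000e-02 8.4970e+01] w 0.0639 F [-0.6 -0.2  0.9]
txyz [-0.0001 -0.0002  0.099 ] axyz [0.06 0.02 0.17]
[319.41404309 209.49367784]
[[290.20001220703125, 231.89999389648438], [291.0, 187.8000030517578], [350.29998779296875, 188.89999389648438], [349.3999938964844, 233.10000610351562]] [[0.5146, -0.2425, 0.046], [0.5195, -0.2077, 0.046], [0.5621, -0.2123, 0.046], [0.5594, -0.2474, 0.046]] [ 0.5404937  -0.22664741  0.046     ] [np.float64(0.0451), np.float64(0.0351), np.float64(0.0429), np.float64(0.0352)]
```

```bash
python3 -m pendant '[{"tx":0,"ty":0,"tz":0.03,"ax":0,"ay":0,"az":0,"fingers":-0.5},{"tx":0,"ty":0,"tz":0.06,"ax":0,"ay":0,"az":0,"fingers":-0.5},{"tx":0,"ty":0,"tz":0.085,"ax":0,"ay":0,"az":0,"fingers":-0.5},{"tx":0,"ty":0,"tz":0.098,"ax":0,"ay":0,"az":0,"fingers":-0.5},{"tx":0,"ty":0,"tz":0.098,"ax":0,"ay":0,"az":0,"fingers":-0.5}]' 80
python3 -m pendant '[{"tx":0,"ty":0,"tz":0,"ax":0,"ay":0,"az":0,"fingers":1},{"tx":0,"ty":0,"tz":0,"ax":0,"ay":0,"az":0,"fingers":1},{"tx":0,"ty":0,"tz":0,"ax":0,"ay":0,"az":0,"fingers":1},{"tx":0,"ty":0,"tz":0,"ax":0,"ay":0,"az":0,"fingers":1},{"tx":0,"ty":0,"tz":0,"ax":0,"ay":0,"az":0,"fingers":1}]' 80
python3 -m pendant '[{"tx":0,"ty":0,"tz":0,"ax":0,"ay":0,"az":0,"fingers":1},{"tx":0,"ty":0,"tz":-0.03,"ax":0,"ay":0,"az":0,"fingers":1},{"tx":0,"ty":0,"tz":-0.07,"ax":0,"ay":0,"az":0,"fingers":1},{"tx":0,"ty":0,"tz":-0.11,"ax":0,"ay":0,"az":0,"fingers":1},{"tx":0,"ty":0,"tz":-0.13,"ax":0,"ay":0,"az":0,"fingers":1}]' 80
python3 - <<'E'
from h import *
to([.5464,.0225,.143],84.8)
E
```

```text
time_s: 11.8
tcp_pos: [0.5395, -0.2285, 0.0128]
eef_rot: [-179.9, -0.0, 84.9]
force: [-0.6, -0.4, -0.2]
gripper_width: 0.0645
finger_force: 0.0
time_s: 12.42
tcp_pos: [0.5408, -0.229, 0.0147]
eef_rot: [179.9, 0.0, 84.9]
force: [0.3, -0.2, 6.5]
gripper_width: 0.0429
finger_force: 82.9
time_s: 13.05
tcp_pos: [0.54, -0.2288, 0.145]
eef_rot: [179.9, 0.0, 84.9]
force: [0.5, 0.6, -3.7]
gripper_width: 0.043
finger_force: 82.6
t 13.05 pos [ 0.54   -0.2288  0.145 ] rot [1.7989e+02 4.0000e-02 8.4930e+01] w 0.043 F [ 0.5  0.6 -3.7]
txyz [ 0.2509 -0.0159  0.0018] axyz [0.11 0.04 0.13]
```

```bash
python3 -m pendant '[{"tx":0.04,"ty":-0.003,"tz":0,"ax":0,"ay":0,"az":0,"fingers":1},{"tx":0.1,"ty":-0.006,"tz":0,"ax":0,"ay":0,"az":0,"fingers":1},{"tx":0.16,"ty":-0.01,"tz":0,"ax":0,"ay":0,"az":0,"fingers":1},{"tx":0.215,"ty":-0.014,"tz":0,"ax":0,"ay":0,"az":0,"fingers":1},{"tx":0.25,"ty":-0.016,"tz":0,"ax":0,"ay":0,"az":0.1,"fingers":1}]'
python3 -m pendant '[{"tx":0,"ty":0,"tz":0.03,"ax":0,"ay":0,"az":0,"fingers":1},{"tx":0,"ty":0,"tz":0.06,"ax":0,"ay":0,"az":0,"fingers":1},{"tx":0,"ty":0,"tz":0.085,"ax":0,"ay":0,"az":0,"fingers":1},{"tx":0,"ty":0,"tz":0.085,"ax":0,"ay":0,"az":0,"fingers":1},{"tx":0,"ty":0,"tz":0.085,"ax":0,"ay":0,"az":0,"fingers":1}]'
python3 - <<'E'
from h import *
to([.5464,.0225,.06],84.8); im=snap('wrist','w8')
cv2.imwrite('pics/w8c.png',cv2.resize(im[100:360,190:450,::-1],(600,600)))
print('expected rail px at y .03,.05,.07', [proj('w8',[.5424+.0915*y+s*.0236,y+s*.002*-1,.024]).round(1).tolist() for y in(.03,.05,.07) for s in(-1,1)])
print('block top exp',[proj('w8',[a,b,.06+.0315]).round(1).tolist() for a,b in((.5464-.0235,.0445),(.5464+.0205,.0405))])
E
```

```text
time_s: 13.68
tcp_pos: [0.5446, 0.0251, 0.1428]
eef_rot: [-179.9, -0.0, 85.0]
force: [0.8, -0.3, -3.3]
gripper_width: 0.0432
finger_force: 82.6
time_s: 14.3
tcp_pos: [0.5463, 0.0218, 0.0589]
eef_rot: [180.0, -0.0, 84.8]
force: [-0.0, 0.3, -4.0]
gripper_width: 0.0426
finger_force: 82.2
t 14.3 pos [0.5463 0.0218 0.0589] rot [ 1.7995e+02 -1.0000e-02  8.4830e+01] w 0.0426 F [-0.   0.3 -4. ]
txyz [ 0.0007  0.     -0.0011] axyz [ 0.05 -0.01  0.03]
expected rail px at y .03,.05,.07 [[282.1, 218.6], [356.5, 218.1], [280.8, 188.4], [357.8, 188.0], [279.4, 156.1], [359.1, 155.6]]
block top exp [[261.8, 254.4], [368.9, 254.4]]
```

View pics/w8c.png

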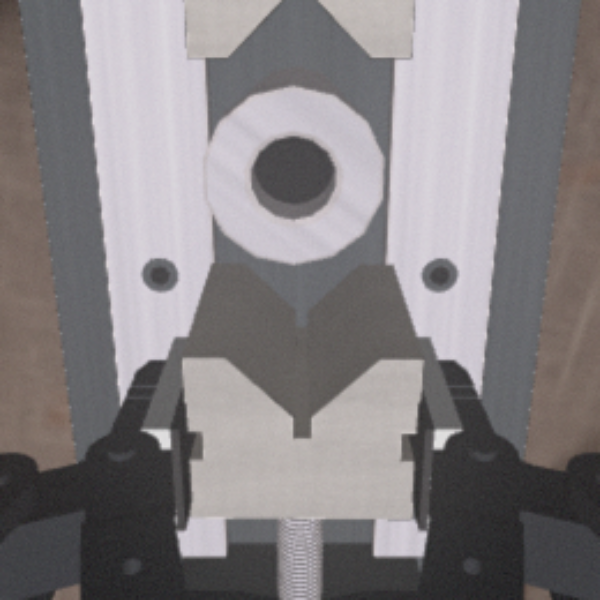

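The block is held upright with its vee facing the bush, ringed at (293,170) in the crop. The block foot spans about 213–393 at crop row 264, against channel edges of about 213–388, so the block is roughly 0.6 mm too far to +x. I'll refine numerically.

```bash
python3 - <<'E'
from h import *
g=cv2.cvtColor(cv2.imread('pics/w8.png'),cv2.COLOR_BGR2GRAY)
for v in(206,210,213,216,219,222): print(v,g[v,276:298].tolist(),g[v,348:372].tolist())
E
```

```text
206 [203, 206, 205, 203, 202, 194, 138, 101, 106, 105, 109, 105, 109, 108, 109, 110, 110, 132, 161, 186, 196, 199] [110, 111, 111, 113, 116, 110, 112, 111, 102, 133, 200, 210, 209, 207, 204, 203, 202, 204, 207, 206, 208, 205, 207, 209]
210 [202, 205, 205, 204, 204, 195, 167, 108, 106, 110, 105, 107, 107, 110, 110, 110, 112, 107, 108, 109, 111, 107] [112, 111, 116, 110, 109, 112, 111, 107, 106, 154, 204, 213, 211, 206, 202, 198, 200, 203, 206, 208, 201, 206, 206, 211]
213 [204, 204, 204, 204, 202, 194, 171, 110, 104, 112, 106, 108, 107, 109, 107, 109, 108, 107, 106, 108, 109, 109] [111, 110, 111, 114, 111, 112, 110, 102, 110, 171, 200, 209, 208, 205, 203, 202, 198, 204, 204, 206, 207, 204, 202, 207]
216 [204, 204, 206, 207, 194, 115, 97, 101, 100, 100, 101, 99, 103, 101, 98, 98, 102, 101, 97, 100, 101, 100] [97, 95, 101, 100, 98, 96, 99, 102, 101, 98, 97, 99, 120, 197, 202, 203, 204, 203, 206, 206, 203, 204, 205, 212]
219 [206, 207, 206, 198, 112, 97, 102, 96, 98, 98, 101, 101, 98, 100, 97, 99, 100, 96, 98, 99, 98, 100] [99, 97, 95, 98, 97, 100, 100, 96, 95, 100, 101, 103, 99, 118, 194, 202, 204, 202, 208, 207, 203, 203, 210, 205]
222 [205, 205, 196, 113, 96, 100, 98, 101, 101, 102, 97, 97, 101, 101, 97, 97, 100, 102, 97, 97, 95, 99] [99, 99, 94, 103, 97, 97, 101, 101, 97, 100, 103, 98, 101, 98, 120, 194, 204, 207, 208, 206, 203, 206, 211, 209]
```

```bash
python3 -m pendant '[{"tx":0,"ty":-0.0005,"tz":0.008,"ax":0,"ay":0,"az":0,"fingers":1},{"tx":0,"ty":-0.0005,"tz":0.014,"ax":0,"ay":0,"az":0,"fingers":1},{"tx":0,"ty":-0.0005,"tz":0.019,"ax":0,"ay":0,"az":0,"fingers":1},{"tx":0,"ty":-0.0005,"tz":0.023,"ax":0,"ay":0,"az":0,"fingers":1},{"tx":0,"ty":-0.0005,"tz":0.023,"ax":0,"ay":0,"az":0,"fingers":1}]'
python3 -m pendant '[{"tx":0,"ty":0,"tz":0.001,"ax":0,"ay":0,"az":0,"fingers":1},{"tx":0,"ty":0,"tz":0.002,"ax":0,"ay":0,"az":0,"fingers":1},{"tx":0,"ty":0,"tz":0.003,"ax":0,"ay":0,"az":0,"fingers":1},{"tx":0,"ty":0,"tz":0.004,"ax":0,"ay":0,"az":0,"fingers":1},{"tx":0,"ty":0,"tz":0.004,"ax":0,"ay":0,"az":0,"fingers":1}]'
```

```text
time_s: 14.98
tcp_pos: [0.5452, 0.0218, 0.0349]
eef_rot: [-180.0, 0.0, 84.8]
force: [1.0, -0.8, -4.5]
gripper_width: 0.0424
finger_force: 82.4
time_s: 15.6
tcp_pos: [0.5454, 0.0218, 0.0312]
eef_rot: [-180.0, 0.0, 84.8]
force: [0.4, 0.1, -3.5]
gripper_width: 0.0431
finger_force: 82.4
```

```bash
python3 -m pendant '[{"tx":0,"ty":0,"tz":0.0005,"ax":0,"ay":0,"az":0,"fingers":1},{"tx":0,"ty":0,"tz":0.0005,"ax":0,"ay":0,"az":0,"fingers":1},{"tx":0,"ty":0,"tz":0.001,"ax":0,"ay":0,"az":0,"fingers":1},{"tx":0,"ty":0,"tz":0.001,"ax":0,"ay":0,"az":0,"fingers":1},{"tx":0,"ty":0,"tz":0.001,"ax":0,"ay":0,"az":0,"fingers":1}]'
```

```text
time_s: 16.23
tcp_pos: [0.5455, 0.0218, 0.0307]
eef_rot: [180.0, 0.0, 84.8]
force: [-2.0, -0.0, 2.9]
gripper_width: 0.0428
finger_force: 83.2
```

```bash
python3 -m pendant '[{"tx":0.004,"ty":0,"tz":-0.0003,"ax":0,"ay":0,"az":0,"fingers":1},{"tx":0.009,"ty":0,"tz":-0.0003,"ax":0,"ay":0,"az":0,"fingers":1},{"tx":0.014,"ty":0,"tz":-0.0003,"ax":0,"ay":0,"az":0,"fingers":1},{"tx":0.018,"ty":0,"tz":-0.0003,"ax":0,"ay":0,"az":0,"fingers":1},{"tx":0.02,"ty":0,"tz":-0.0003,"ax":0,"ay":0,"az":0,"fingers":1}]'
python3 -m pendant '[{"tx":0.002,"ty":0,"tz":0,"ax":0,"ay":0,"az":0,"fingers":1},{"tx":0.004,"ty":0,"tz":0,"ax":0,"ay":0,"az":0,"fingers":1},{"tx":0.006,"ty":0,"tz":0,"ax":0,"ay":0,"az":0,"fingers":1},{"tx":0.008,"ty":0,"tz":0,"ax":0,"ay":0,"az":0,"fingers":1},{"tx":0.01,"ty":0,"tz":0,"ax":0,"ay":0,"az":0,"fingers":1}]'
```

```text
time_s: 16.85
tcp_pos: [0.5474, 0.0421, 0.0307]
eef_rot: [180.0, 0.0, 84.9]
force: [-0.0, -2.2, 1.6]
gripper_width: 0.0431
finger_force: 83.0
time_s: 17.48
tcp_pos: [0.5483, 0.0515, 0.0307]
eef_rot: [180.0, 0.0, 84.8]
force: [0.2, -3.7, 2.1]
gripper_width: 0.0429
finger_force: 83.3
```

```bash
python3 -m pendant '[{"tx":0.001,"ty":0,"tz":0,"ax":0,"ay":0,"az":0,"fingers":1},{"tx":0.002,"ty":0,"tz":0,"ax":0,"ay":0,"az":0,"fingers":1},{"tx":0.003,"ty":0,"tz":0,"ax":0,"ay":0,"az":0,"fingers":1},{"tx":0.004,"ty":0,"tz":0,"ax":0,"ay":0,"az":0,"fingers":1},{"tx":0.005,"ty":0,"tz":0,"ax":0,"ay":0,"az":0,"fingers":1}]'
python3 -m pendant '[{"tx":0.0005,"ty":0,"tz":0,"ax":0,"ay":0,"az":0,"fingers":1},{"tx":0.001,"ty":0,"tz":0,"ax":0,"ay":0,"az":0,"fingers":1},{"tx":0.0015,"ty":0,"tz":0,"ax":0,"ay":0,"az":0,"fingers":1},{"tx":0.002,"ty":0,"tz":0,"ax":0,"ay":0,"az":0,"fingers":1},{"tx":0.002,"ty":0,"tz":0,"ax":0,"ay":0,"az":0,"fingers":1}]'
```

```text
time_s: 18.1
tcp_pos: [0.5488, 0.0567, 0.0307]
eef_rot: [180.0, 0.0, 84.8]
force: [-0.3, -3.8, 4.3]
gripper_width: 0.0431
finger_force: 83.4
time_s: 18.73
tcp_pos: [0.5489, 0.0587, 0.0307]
eef_rot: [180.0, -0.0, 84.8]
force: [-0.6, -3.2, 5.3]
gripper_width: 0.0431
finger_force: 83.6
```

```bash
python3 -m pendant '[{"tx":0.0005,"ty":0,"tz":-0.0003,"ax":0,"ay":0,"az":0,"fingers":1},{"tx":0.001,"ty":0,"tz":-0.0003,"ax":0,"ay":0,"az":0,"fingers":1},{"tx":0.001,"ty":0,"tz":-0.0003,"ax":0,"ay":0,"az":0,"fingers":1},{"tx":0.001,"ty":0,"tz":-0.0003,"ax":0,"ay":0,"az":0,"fingers":1},{"tx":0.001,"ty":0,"tz":-0.0003,"ax":0,"ay":0,"az":0,"fingers":1}]'
python3 -m pendant '[{"tx":0.0005,"ty":0,"tz":0,"ax":0,"ay":0,"az":0,"fingers":1},{"tx":0.0005,"ty":0,"tz":0,"ax":0,"ay":0,"az":0,"fingers":1},{"tx":0.001,"ty":0,"tz":0,"ax":0,"ay":0,"az":0,"fingers":1},{"tx":0.001,"ty":0,"tz":0,"ax":0,"ay":0,"az":0,"fingers":1},{"tx":0.001,"ty":0,"tz":0,"ax":0,"ay":0,"az":0,"fingers":1}]'
```

```text
time_s: 19.35
tcp_pos: [0.5488, 0.06, 0.0307]
eef_rot: [-180.0, -0.0, 84.8]
force: [0.7, -2.0, 0.6]
gripper_width: 0.0425
finger_force: 83.3
time_s: 19.98
tcp_pos: [0.5487, 0.0607, 0.0308]
eef_rot: [-180.0, 0.0, 84.8]
force: [-0.1, -1.6, 0.0]
gripper_width: 0.0427
finger_force: 83.1
```

```bash
python3 -m pendant '[{"tx":0.0005,"ty":0,"tz":0,"ax":0,"ay":0,"az":0,"fingers":1},{"tx":0.0005,"ty":0,"tz":0,"ax":0,"ay":0,"az":0,"fingers":1},{"tx":0.001,"ty":0,"tz":0,"ax":0,"ay":0,"az":0,"fingers":1},{"tx":0.001,"ty":0,"tz":0,"ax":0,"ay":0,"az":0,"fingers":1},{"tx":0.001,"ty":0,"tz":0,"ax":0,"ay":0,"az":0,"fingers":1}]'
```

```text
time_s: 20.6
tcp_pos: [0.5487, 0.0608, 0.0308]
eef_rot: [-180.0, 0.1, 84.8]
force: [-1.3, -5.0, -0.8]
gripper_width: 0.0434
finger_force: 83.0
```

```bash
python3 -m pendant '[{"tx":0.0005,"ty":0,"tz":0,"ax":0,"ay":0,"az":0,"fingers":1},{"tx":0.0005,"ty":0,"tz":0,"ax":0,"ay":0,"az":0,"fingers":1},{"tx":0.001,"ty":0,"tz":0,"ax":0,"ay":0,"az":0,"fingers":1},{"tx":0.001,"ty":0,"tz":0,"ax":0,"ay":0,"az":0,"fingers":1},{"tx":0.001,"ty":0,"tz":0,"ax":0,"ay":0,"az":0,"fingers":1}]'
```

```text
time_s: 21.22
tcp_pos: [0.5487, 0.0608, 0.0308]
eef_rot: [-179.9, 0.1, 84.8]
force: [-0.8, -6.4, 0.7]
gripper_width: 0.0426
finger_force: 82.9
```

```bash
cat >> h.py <<'E'
def avgF(n=4):
    F=[]
    for _ in range(n): manip.capture('wrist'); F.append(manip.observe()['force'])
    print(np.mean(F,0).round(2),np.std(F,0).round(2),manip.observe()['eef_rot'].round(2),manip.observe()['tcp_pos'].round(4))
E
python3 -m pendant '[{"tx":0.0005,"ty":0,"tz":0,"ax":0,"ay":0,"az":0,"fingers":1},{"tx":0.0005,"ty":0,"tz":0,"ax":0,"ay":0,"az":0,"fingers":1},{"tx":0.0005,"ty":0,"tz":0,"ax":0,"ay":0,"az":0,"fingers":1},{"tx":0.0005,"ty":0,"tz":0,"ax":0,"ay":0,"az":0,"fingers":1},{"tx":0.0005,"ty":0,"tz":0,"ax":0,"ay":0,"az":0,"fingers":1}]'
python3 -c "
from h import *
avgF(); avgF()"
```

```text
time_s: 21.85
tcp_pos: [0.5487, 0.0608, 0.0308]
eef_rot: [-179.9, 0.2, 84.8]
force: [-1.3, -7.6, 0.5]
gripper_width: 0.0431
finger_force: 83.0
[-1.62 -8.08  0.74] [0.26 0.3  0.09] [-179.93    0.18   84.75] [0.5488 0.0608 0.0308]
[-1.35 -7.64  0.86] [0.36 0.43 0.41] [-179.93    0.18   84.75] [0.5487 0.0608 0.0308]
```

```bash
python3 -m pendant '[{"tx":0.0005,"ty":0,"tz":0,"ax":0,"ay":0,"az":0,"fingers":1},{"tx":0.001,"ty":0,"tz":0,"ax":0,"ay":0.1,"az":0,"fingers":1},{"tx":0.0015,"ty":0,"tz":0.0002,"ax":0,"ay":0.2,"az":0,"fingers":1},{"tx":0.0015,"ty":0,"tz":0.0002,"ax":0,"ay":0.2,"az":0,"fingers":1},{"tx":0.0015,"ty":0,"tz":0.0002,"ax":0,"ay":0.2,"az":0,"fingers":1}]'
python3 -c "
from h import *
avgF(); avgF()"
```

```text
time_s: 22.88
tcp_pos: [0.5488, 0.0609, 0.0308]
eef_rot: [-179.9, 0.1, 84.7]
force: [-1.8, -10.9, 2.3]
gripper_width: 0.043
finger_force: 83.5
[ -2.37 -10.11   3.02] [0.7  0.31 0.35] [-1.7991e+02  9.0000e-02  8.4710e+01] [0.5488 0.0609 0.0308]
[-2.01 -9.98  3.2 ] [0.28 0.24 0.72] [-1.7991e+02  9.0000e-02  8.4710e+01] [0.5488 0.0609 0.0307]
```

```bash
python3 -m pendant '[{"tx":0.0005,"ty":0,"tz":0,"ax":0,"ay":0,"az":0,"fingers":1},{"tx":0.001,"ty":0,"tz":0,"ax":0,"ay":0,"az":0,"fingers":1},{"tx":0.001,"ty":0,"tz":0,"ax":0,"ay":0.05,"az":0,"fingers":1},{"tx":0.001,"ty":0,"tz":0,"ax":0,"ay":0.05,"az":0,"fingers":1},{"tx":0.001,"ty":0,"tz":0,"ax":0,"ay":0.05,"az":0,"fingers":1}]'
python3 -c "
from h import *
avgF(); avgF()
s=snap('scene','s9'); x,y=proj('s9',[.555,.075,.05]).astype(int); cv2.imwrite('pics/s9c.png',s[y-60:y+60,x-70:x+70])
p=snap('top','t9'); print(proj('t9',[.5516,.0862,.078]))"
```

```text
time_s: 23.9
tcp_pos: [0.5487, 0.061, 0.0307]
eef_rot: [-179.9, 0.1, 84.7]
force: [-2.6, -11.9, 4.3]
gripper_width: 0.0428
finger_force: 83.5
[ -2.32 -12.18   3.74] [0.44 0.69 0.23] [-1.7989e+02  1.2000e-01  8.4680e+01] [0.5488 0.0609 0.0307]
[ -2.52 -11.82   4.21] [0.26 0.16 0.05] [-1.7989e+02  1.2000e-01  8.4680e+01] [0.5488 0.061  0.0308]
[235.64613307 209.30626424]
```

```bash
python3 - <<'E'
from h import *
im=snap('wrist','w9'); ax=manip.observe()['tcp_pos'][:2]+.026*np.array([.09,.996]); P=[*ax,.078]; p=proj('w9',P); print('exp',P,p)
h=cv2.cvtColor(im,cv2.COLOR_RGB2HSV); x,y=p.astype(int)
m=((h[...,2]<150)).astype(np.uint8); z=m*0; z[y-26:y+26,x-26:x+26]=m[y-26:y+26,x-26:x+26]
for c in cv2.findContours(z,0,2)[0]:
    if cv2.contourArea(c)>150: e=cv2.fitEllipse(c); print(e,ray('w9',*e[0],.078)+[.0016,.0008,0])
avgF()
E
```

```text
exp [np.float64(0.5511044369895085), np.float64(0.08684726847761493), 0.078] [323.07273438 261.50533859]
((321.55853271484375, 261.97174072265625), (36.982383728027344, 42.268131256103516), 89.32329559326172) [0.55214283 0.08750601 0.078     ]
[ -2.46 -11.69   3.99] [0.78 0.05 0.3 ] [-1.7989e+02  1.2000e-01  8.4680e+01] [0.5488 0.061  0.0308]
```

```bash
python3 -c "
from bench import manip
print(manip.close_job())"
```

```text
the job is handed in; nothing more can be done
None
```

I've handed the job in: the bush is nipped between the two vees, and the gripper is still holding the loose block and pressing it at about 12 N, flat in the channel. At the end the bush head measured within about 1.2 mm of its expected seat, so it should be upright. I had no picture views left to check it by eye.

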